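# Press a collar onto a sleeve

### The arm

A 6-joint arm with a two-finger parallel gripper is mounted at the origin on the work surface. World frame = base frame: x ahead of the robot, y to its left, z up, the work surface at z = 0. Lengths are in m, angles in rad, forces in N, time in s.
With the tool pointing down it reaches from about 0.35 to 0.775 m from the base axis. Payload 5.5 kg.
Tool frame: the origin (TCP) lies at the very end of the fingers, on their centre line; the grasp point (between the pads) lies 19 mm behind it; z points along the fingers, y is the line along which they close (so a half turn about z gives the same grasp; the last joint's range is limited). The gripper opens to 85 mm and grips with 20 to 120 N. Pads are 22 mm wide; open, the fingers measure 114 mm over their backs; the gripper's body (76 mm by 85 mm) begins 54 mm behind the grasp point. The pads swing forward as they close: fully open they stand 13 mm farther back than shut.
Start: joints at [-0.14, 0.313, 0.046, 1.304, 0, 1.431], TCP at [0.575, -0, 0.231] pointing down, gripper open.
Joint ranges: [-2.76, 2.76], [-0.86, 1.69], [-1.03, 1.26], [-2.2, 2.34], [-1.47, 1.5], [-3.14, 3.14]. Speed limits (rad/s): [2.57, 2.57, 3.14, 3.14, 3.14, 3.14].

### API

Orientations are given as a unit quaternion [w, x, y, z].
In Python, from workcell import env, viewer, nets gives the robot as it stands. The module is installed in compiled form; this text tells all that it offers.
- The arm moves only by the tool creep_tool, called after ">>>" as a command line: name --pt "numbers of a row" for each row, then --argument value for the rest. Schema: {"type":"object","properties":{"segments":{"type":"array","items":{"type":"array","items":{"type":"number"},"minItems":6,"maxItems":6},"minItems":1,"maxItems":8},"aperture":{"type":"number"},"clamp_n":{"type":"number"},"only":{"type":"string"},"quiet":{"type":"boolean"},"lines":{"type":"string"}},"required":["segments"],"additionalProperties":false}. segments is a list of rows, 1 to 8 of them, each of 6 numbers: dx, dy, dz in a scale on which 1.0 is 1 m, then a rotation vector rx, ry, rz in parts of the range, where 1.0 means pi/2 rad; each row is the pose to reach, as a shift and turn from the pose commanded when the call began, along the tool's axes at that moment; what a row does not reach only later rows make up. A row lasts 1/8 s, in which the tool goes at most 0.0625 m and 0.188 rad, less where a joint would pass 70% of its speed; a pose out of reach is approached as far as the arm can. aperture is the finger opening in m, set as the call begins (left out keeps the last). The fingers move at their own pace and stop on an object; clamp_n is the grip in N (left out, the last holds). Time passes only in rows, so rows that do not move let the fingers close. The tool returns the time, the measured TCP pose, the force, the opening and the grip force at its end. only (a regular expression) keeps the lines of the reply that match it, lines (a string "A,B") keeps lines A to B, and quiet returns only ok. No shift or turn number may pass 1 either way. Input that does not fit is refused with a message, and nothing moves.
- env.get_state(): the state, without advancing time (a new reading comes with each control period).
- viewer.read_camera(name): name is "scene" or "side" or "wrist"; returns a dict with "image" (400x640x3 uint8, red, green, blue), "K" (3x3 intrinsics, pixels), "D" ([k1, k2, p1, p2, k3] as OpenCV has them; the pictures are not rectified), "R" (3x3) and "t" (3): a world point X has camera coordinates R X + t. Camera axes: x right, y down, z forward; pixel columns grow to the right and rows downward; lengths in m; the calibration is good to about 2 mm. A picture is of the moment at which its call begins. There is no depth.
- env.hand_in(): hands the job in; it is judged then, once.
Trained networks look in a picture, given as the dict that the camera call returned (one of the last four; its "shot" number tells which), for a name from the list of things; names that differ only in an ending like _2 or _b are one class to them, and where a whole thing is asked for, a point or a joint stands for the part that bears it (a point fixed in the world has none). Each returns a list of dicts, best first, with "confidence" (0 to 1); they miss things now and then, are a little off and sometimes report something else, mostly with a low value. They report only what shows in the picture. A call takes as long as a camera call. They do not tell look-alikes from the thing itself.
- nets.outline_of(label, picture): "region" (400x640 bool, what is visible of it) and "box" ([left, top, right, bottom] in pixels, round what is visible of it).
The state is a dict: "clock": time; "joint_pos": joint angles; "qvel": joint speeds; "tau": joint torques, N m; "tcp_pos": TCP position; "orientation": TCP orientation; "wrist_force": force on the tool from outside, world axes, zero at the start; "ft_torque": the same for the moment, N m; "finger_gap": finger opening in m; "grip_force": force on a finger pad.
Only numpy, scipy, OpenCV 4.12 (cv2) and the standard library are available. Lean on these libraries where they do the work, as an engineer would, in place of code of your own. Each camera call takes 0.05 s, during which the arm holds its last target. There are 200 camera calls.

### The job

Lift the large oval collar up off its peg and set it squarely down over the oval neck of the black sleeve in the lever press, then let go of it. Only then flip the press's safety catch fully over towards you with the lever still up, pull the press lever by its hand grip all the way down to its stop so that the pad presses the collar, and finish while still holding the lever down there by the grip. Leave the other collars on their pegs and do not disturb the rest.

Things in the scene. Friction and masses are not known exactly. Their poses are not given: they have to be found in the camera images.
- collar: The largest of three white plastic collars: oval ring 60 mm long (its x) by 40 mm wide (its y) outside, 24 mm high, walls 4 mm, open below, a 4 mm thick bridge across the short way of its top; 20 to 45 g. Origin: centre of its underside, z up. It hangs level by the bridge on one of three pegs, underside 70 mm above the table, its x within 0.9 rad of world x. A half turn makes no difference.
- peg_rack: Fixed plywood strip 270 x 85 x 15 mm with three upright pegs, 12 mm diameter, in a row along its x axis at -85, 0 and +85 mm from its origin (centre of its underside); peg tops 90 mm above the table. A collar must rise over 20 mm to leave its peg. Which collar hangs on which peg varies.
- round_collar: Bystander: white round collar, 44 mm diameter, 24 mm high, hanging on another peg.
- small_collar: Bystander: small white oval collar, 44 x 30 mm, 24 mm high, hanging on another peg.
- press: Lever press, fixed: grey base 260 mm (x) by 310 mm (y) by 15 mm, origin at the centre of its underside, front to its -x (the robot), yaw within 0.2 rad. On it: to the left (+y) a nest block with a black sleeve and, standing up behind it, the clamp bar with its pad; right of the middle the hand lever; near the right edge the safety catch. Clamp bar and lever share one cross shaft along y.
- neck_seat (a point): Centre of the top of the sleeve's round black flange (72 mm diameter, 42 mm above the table): the collar's underside rests here; axes as the press. On it the oval neck, 46 mm (press x) by 26 mm (press y), 14 mm high, top 5 mm stepped in 2 mm: the collar goes over it long way along press x with 3 mm to spare each side. Raised clamp bar and pad: 90 mm or more to +x, up to 240 mm above the table.
- press_lever (a joint): Angle of lever and clamp bar (one piece): 0 = up, leaning back (start), 1.658 = down on its stop; turns about press y through lever_shaft, grip coming over towards the robot and down. Sprung: rises at once if let go. Pull at the grip: 4 N at first, 6 N before the pad meets the collar (at about 1.61), 13 N at the stop. With the catch on it moves only 0.05 rad.
- lever_shaft (a point): Point on the axis of the lever's shaft, 95 mm above the table, in the same press x-z plane as the middle of the hand grip; axes as the press.
- lever_grip: Hand grip: black cylinder 22 mm diameter, 80 mm long along press y, revolves freely; origin at its middle. The steel lever (13 mm thick) joins it at its press -y end, its face 48 mm from the origin. 170 mm from the shaft axis: lever up, it is 80 mm behind (+x of) and 150 mm above lever_shaft; lever down, 156 mm in front (-x) and 66 mm above.
- press_pad: Round rubber pad, 48 mm diameter, under the front end of the clamp bar, 120 mm from the shaft, on a spring (10 mm travel, 6 to 14 N; pressed in 5 mm at the lever's stop). It comes down flat on the collar's top. Origin on the lever's shaft, not at the pad.
- catch (a joint): Angle of the steel safety catch: 0 = on (thumb tab upright, nose in front of a lug on the lever; starts 0 to 0.05), 1.15 = stop, tab pushed over towards the robot (press -x). The lever is free from about 0.6. Light (about 1 N at the tab's top); stays where it is left.
- catch_tip (a point): Middle of the top edge of the catch's thumb tab, a steel plate 8 mm thick (press x) and 24 mm wide (press y), free for 60 mm below this point; 223 mm above the table when on. Free space in front, behind and on the press -y side of it; lever and raised grip are 65 mm or more to press +y.
- catch_pivot (a point): Point on the catch's turning axis (along press y), mid-width of the tab, 72 mm below catch_tip, 151 mm above the table; axes as the press. Its bracket, from 23 mm to press +y of here, reaches 11 mm above this height.
- sleeve_a: Bystander: ribbed black sleeve standing right of the press, flange 66 mm diameter, 87 mm high.
- sleeve_b: Bystander: the same kind of sleeve, left of the rack.
- sleeve_done: Bystander: finished sleeve standing on its white collar right of the press, 97 mm high.
- screwdriver: Bystander: screwdriver lying on the table right of the press.
- tape_roll: Bystander: empty cardboard roll core lying flat behind the press, 90 mm diameter, 19 mm high.
Things that resemble listed ones, but are neither listed nor needed, are in the scene too. Leave any green, pink or red look-alike of the collar alone.

How it is judged:
On the way, in this order (a step that is already met when the one before it is completed fails the run):
1. the large oval collar is lifted up clear of its peg (height (world z) of collar above 0.1 m), for 0.1 s.
2. the collar sits squarely down over the sleeve's neck and is let go, with the lever up and the catch still on (horizontal distance between collar and neck_seat below 0.006 m and z of collar in the frame of neck_seat below 0.004 m and angle between collar's own z axis and vertical below 0.1 rad and angle between the x axis of collar and the x axis of neck_seat, either way round below 0.25 rad and contact force between the fingers and collar below 0.1 N and value of joint catch below 0.25 rad and value of joint press_lever below 0.1 rad), for 0.2 s.
3. the catch is flipped over with the lever still up (value of joint catch above 0.7 rad and value of joint press_lever below 0.15 rad), for 0.1 s.
4. the lever is pulled down by its grip until the pad presses the collar (value of joint press_lever above 1.6 rad and contact force between press_pad and collar above 4 N and contact force between the fingers and lever_grip above 2 N), for 0.2 s.
At the end, for the whole second after the job is handed in: Collar squarely down over the neck (within 6 mm of centre, 4 mm of the flange, tilt 0.1, turn 0.25 rad); catch beyond 0.7 rad; lever still, beyond 1.60 (stop 1.658), held by fingers on the grip (over 2 N); pad on the collar with over 4 N; bystanders within 40 mm (all of step 4 and horizontal distance between collar and neck_seat below 0.006 m and z of collar in the frame of neck_seat below 0.004 m and angle between collar's own z axis and vertical below 0.1 rad and angle between the x axis of collar and the x axis of neck_seat, either way round below 0.25 rad and value of joint catch above 0.7 rad and velocity of joint press_lever between -0.05 and 0.05 rad/s); the arm keeps its last pose, push and grip.
It fails at once if a bystander is shifted more than 40 mm (the other collars stay on their pegs) (distance of any of round_collar, small_collar, sleeve_a, sleeve_b, sleeve_done, screwdriver, tape_roll from where it was at the start of the episode above 0.04 m).
It fails at once if the lever is forced past the catch while the catch is on (value of joint catch below 0.3 rad and value of joint press_lever above 0.3 rad).
It also fails if it takes over 64 s, if anything falls off the work surface, if the arm or the gripper's body presses on something with over 40 N, if the wrist force passes 120 N, or if a joint passes its speed limit or range.

## Working session

There is one attempt and no reset: what is moved stays moved. The work goes in short steps, Python scripts to look and compute and a tool call to move; the robot and the scene stay as the last step left them, time stands still between calls to the robot, and variables do not carry over. Pictures are saved under pics/ and viewed, at most 10 in all, crops included, and the job is handed in when it is done.

```bash
mkdir -p pics
```

Create h.py:
```python
import numpy as np, cv2
from scipy.spatial.transform import Rotation as Rn
from workcell import env, viewer, nets
def ray(c,u,v):
    p=cv2.undistortPoints(np.array([[[u,v]]],float),c["K"],np.array(c["D"],float))[0,0]
    R=np.array(c["R"]);t=np.array(c["t"]);o=-R.T@t;d=R.T@np.array([p[0],p[1],1]);return o,d/np.linalg.norm(d)
def onz(c,u,v,z):
    o,d=ray(c,u,v);return o+d*(z-o[2])/d[2]
def proj(c,P):
    r,_=cv2.Rodrigues(np.array(c["R"],float))
    return cv2.projectPoints(np.array(P,float).reshape(-1,3),r,np.array(c["t"],float),c["K"],np.array(c["D"],float))[0].reshape(-1,2)
def tri(l):
    A=np.zeros((3,3));b=np.zeros(3)
    for c,u,v in l:
        o,d=ray(c,u,v);M=np.eye(3)-np.outer(d,d);A+=M;b+=M@o
    return np.linalg.solve(A,b)
def tool():
    s=env.get_state();q=np.array(s["orientation"]);return np.array(s["tcp_pos"]),Rn.from_quat(q[[1,2,3,0]])
def save(c,n,crop=None,k=1):
    im=c["image"][...,::-1]
    if crop: a,b,e,f=crop; im=im[b:f,a:e]
    cv2.imwrite("pics/"+n,cv2.resize(im,None,fx=k,fy=k,interpolation=cv2.INTER_CUBIC))
```

Run:
```python
from h import *
import pickle
d={}
for n in ["scene","side","wrist"]:
    c=viewer.read_camera(n);d[n]=c
    save(c,n+".png")
    print(n,(-np.array(c["R"]).T@c["t"]).round(3),np.array(c["R"])[2].round(2))
    for l in ["collar","round_collar","small_collar","peg_rack","press","neck_seat","press_lever","lever_grip","press_pad","catch","catch_tip"]:
        try:
            r=nets.outline_of(l,c)
            print(l,[(round(x["confidence"],2),[int(v) for v in x["box"]]) for x in r[:4]])
            d[n+l]=r[:4]
        except Exception as e: print(l,e)
pickle.dump(d,open("d.pkl","wb"))
i=np.vstack([cv2.imread(f"pics/{n}.png") for n in ["scene"]])
```

```text
scene [1.01  0.532 1.114] [-0.42 -0.45 -0.79]
collar [(0.7, [450, 289, 466, 318]), (0.69, [405, 263, 431, 283]), (0.69, [423, 245, 446, 264]), (0.5, [377, 229, 393, 251])]
round_collar [(0.74, [385, 275, 404, 291]), (0.54, [232, 153, 347, 261])]
small_collar [(0.68, [357, 289, 375, 306]), (0.54, [231, 151, 350, 264]), (0.39, [407, 263, 430, 281])]
peg_rack [(0.62, [345, 271, 434, 329])]
press [(0.86, [235, 152, 351, 263]), (0.49, [388, 274, 401, 292])]
neck_seat [(0.92, [236, 150, 349, 258]), (0.73, [219, 179, 240, 205])]
press_lever [(0.58, [232, 183, 307, 227])]
lever_grip [(0.74, [240, 184, 264, 204])]
press_pad [(0.51, [298, 192, 303, 198])]
catch [(0.75, [250, 145, 272, 190]), (0.41, [240, 165, 258, 189])]
catch_tip [(0.78, [249, 150, 276, 189])]
side [ 0.222 -0.778  1.018] [ 0.24  0.66 -0.71]
collar [(0.61, [247, 154, 258, 169]), (0.58, [235, 186, 245, 197]), (0.48, [261, 203, 278, 221]), (0.45, [261, 161, 275, 172])]
round_collar [(0.68, [285, 156, 297, 171])]
small_collar [(0.42, [306, 157, 317, 166])]
peg_rack [(0.82, [257, 168, 325, 188])]
press [(0.72, [277, 183, 403, 325])]
neck_seat [(0.72, [275, 186, 404, 324]), (0.38, [281, 144, 297, 164])]
press_lever [(0.74, [334, 184, 402, 257]), (0.33, [393, 281, 416, 312])]
lever_grip [(0.65, [376, 187, 396, 203]), (0.22, [361, 186, 375, 206])]
press_pad [(0.47, [332, 190, 348, 204])]
catch [(0.64, [354, 241, 378, 276])]
catch_tip [(0.73, [356, 239, 380, 276])]
wrist [0.575 0.071 0.374] [ 0.   -0.28 -0.96]
collar [(0.64, [75, 1, 137, 43]), (0.61, [241, 203, 346, 362])]
round_collar []
small_collar []
peg_rack []
press [(0.64, [110, 130, 387, 377])]
neck_seat [(0.93, [114, 129, 387, 379])]
press_lever [(0.75, [242, 200, 345, 364])]
lever_grip [(0.49, [119, 133, 386, 374]), (0.34, [436, 14, 533, 109])]
press_pad [(0.94, [244, 284, 296, 367])]
catch []
catch_tip [(0.18, [435, 13, 532, 108])]
```

View pics/scene.png

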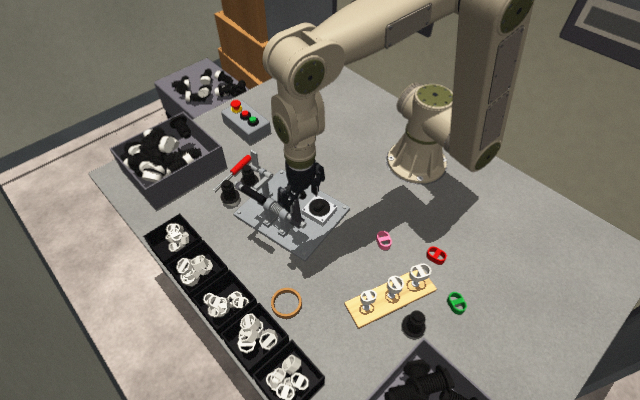

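View pics/side.png

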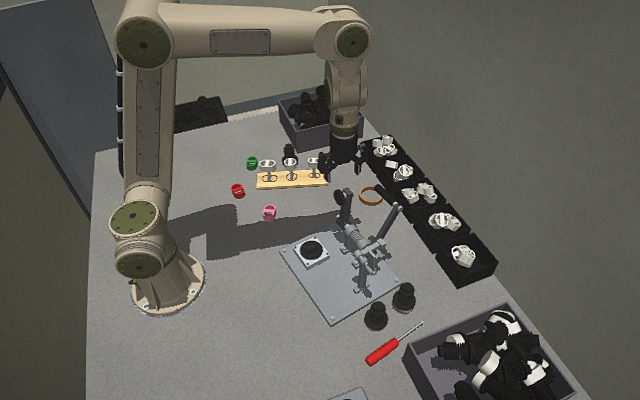

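The rack is at scene (390,298) with three white collars: (420,270), (395,285) and (367,297). Pink (384,240), red (436,255) and green (456,302) are look-alikes lying on the table. The candidate is (420,270), the biggest one, on the peg nearest the robot. I'll check that in an enlarged crop.

Run:
```python
from h import *
import pickle
d=pickle.load(open("d.pkl","rb"))
def cr(n,a,b,w,h,W,H): return cv2.resize(d[n]["image"][b:b+h,a:a+w,::-1],(W,H),interpolation=cv2.INTER_CUBIC)
m=np.vstack([np.hstack([cr("scene",340,250,100,75,400,300),cr("side",250,140,80,60,400,300)]),np.hstack([cr("scene",230,145,130,97,400,300),cr("side",270,175,140,105,400,300)])])
cv2.imwrite("pics/m1.png",m)
```

```text
(no output)
```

View pics/m1.png

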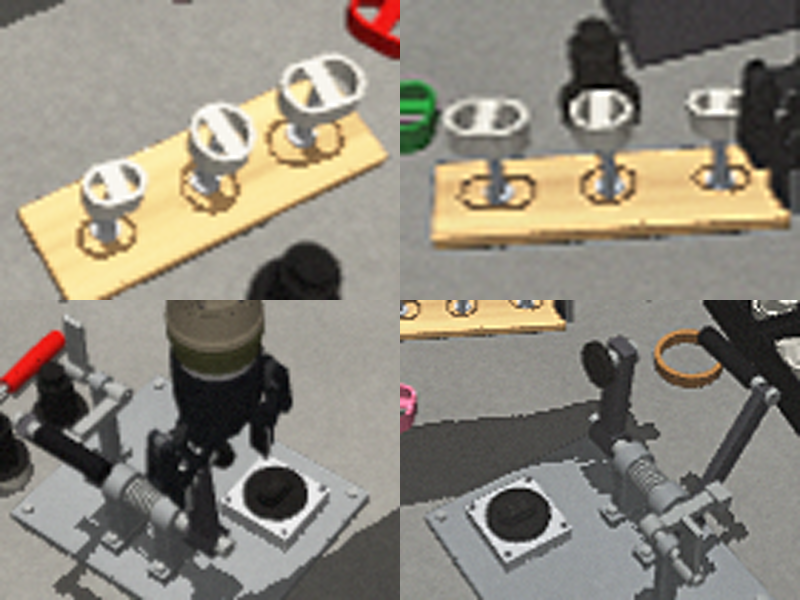

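View pics/wrist.png

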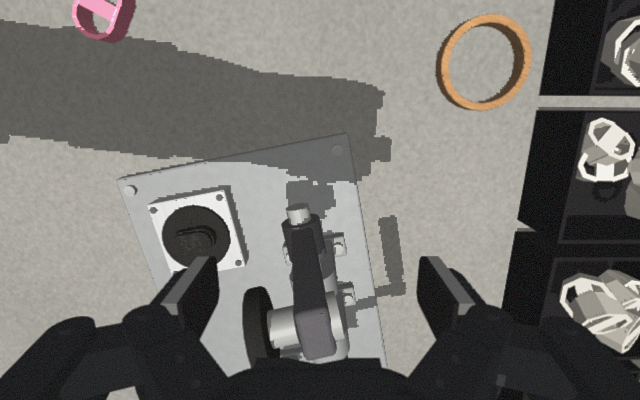

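The top-left crops confirm it: the widest oval with two openings is at scene (420,270) / side (267,162), on the peg nearest the robot. The middle collar is near round and the right-hand one is small. In the wrist view the flange is at (196,236), and the base's left-edge corners are at (118,180) and (347,135).

Run:
```python
from h import *
import pickle
d=pickle.load(open("d.pkl","rb"))
s,sd,w=d["scene"],d["side"],d["wrist"]
a=onz(w,118,180,.015);b=onz(w,347,134,.015);print("corners",a,b,np.linalg.norm(a-b),"yaw",np.arctan2(*(b-a)[1::-1]))
print("seat w",onz(w,196,236,.042),onz(s,320,207,.042),onz(sd,312,250,.042))
# collar top centre
for c,u,v in [(s,340+320/4,250+88/4),(sd,250+88/5,140+122/5)]: print("collar",onz(c,u,v,.094))
print(tri([(s,420,272),(sd,267.4,163.5)]))
# rack pegs others
for u,v in [(340+222/4,250+133/4),(340+115/4,250+185/4)]: print(onz(s,u,v,.094))
# rack end corners z=.015
print([onz(s,340+x/4,250+y/4,.015) for x,y in [(387,155),(20,212),(300,82)]])
# catch tip scene (75,318)->, 
k=130/400;print("tip",tri([(s,230+75*k,145+319*k),(sd,270+665*.35,175+598*.35)]))
print("grip ends",onz(s,230+30*k,145+432*k,.245),onz(s,230+105*k,145+470*k,.245))
print(tool()[0],tool()[1].as_matrix().round(3))
```

```text
corners [ 0.35718884 -0.01257023  0.015     ] [0.60632358 0.03635355 0.015     ] 0.2538930076338191 yaw 0.19390733841054192
seat w [ 0.44652897 -0.06729942  0.042     ] [ 0.44520359 -0.06287357  0.042     ] [ 0.44713074 -0.07223406  0.042     ]
collar [0.42247801 0.32929141 0.094     ]
collar [0.41748746 0.3173256  0.094     ]
[0.41937818 0.32836944 0.08896964]
[0.50064408 0.30501712 0.094     ]
[0.58427229 0.2809026  0.094     ]
[array([0.38475814, 0.38225515, 0.015     ]), array([0.61772055, 0.22891485, 0.015     ]), array([0.38419081, 0.29998591, 0.015     ])]
tip [ 0.74095618 -0.44182425 -0.27007588]
grip ends [0.85148626 0.09162429 0.245     ] [0.82851167 0.15562146 0.245     ]
[ 5.75027304e-01 -1.35061562e-05  2.31320871e-01] [[ 0.  1.  0.]
 [ 1. -0. -0.]
 [-0.  0. -1.]]
```

Units first: turns go in shares of pi/2 rad. So -1.4 rad / 1.5708 = -0.8913.

>>> creep_tool --pt "0.02 -0.01 -0.03 0 0 -0.1114" --pt "0.07 -0.03 -0.03 0 0 -0.2228" --pt "0.12 -0.055 -0.03 0 0 -0.3342" --pt "0.17 -0.08 -0.03 0 0 -0.4456" --pt "0.22 -0.105 -0.03 0 0 -0.557" --pt "0.27 -0.13 -0.03 0 0 -0.6685" --pt "0.31 -0.15 -0.03 0 0 -0.7799" --pt "0.325 -0.155 -0.03 0 0 -0.8913" --aperture 0.085 --clamp_n 40

```text
clock: 2.8
tcp_pos: [0.4184, 0.3271, 0.2615]
orientation: [0.0, 0.081, 0.997, 0.0]
wrist_force: [-0.4, 0.3, -0.2]
finger_gap: 0.0848
grip_force: 0.0
```

Run:
```python
from h import *
c=viewer.read_camera("wrist");save(c,"w2.png")
import pickle;pickle.dump(c,open("w2.pkl","wb"))
print(env.get_state()["joint_pos"],tool()[1].as_matrix().round(3))
for l in ["collar","round_collar"]: print(l,[(round(x["confidence"],2),[int(v) for v in x["box"]]) for x in nets.outline_of(l,c)[:4]])
```

```text
[ 5.12885088e-01  2.21071824e-01 -3.49802241e-03  1.34564587e+00
  1.14014590e-03  6.69233161e-01] [[-0.988  0.156 -0.   ]
 [ 0.156  0.988  0.001]
 [ 0.     0.001 -1.   ]]
collar [(0.77, [138, 122, 200, 170]), (0.63, [252, 23, 304, 70]), (0.61, [390, 89, 449, 130]), (0.57, [293, 144, 342, 208])]
round_collar [(0.59, [283, 228, 328, 278])]
```

View pics/w2.png

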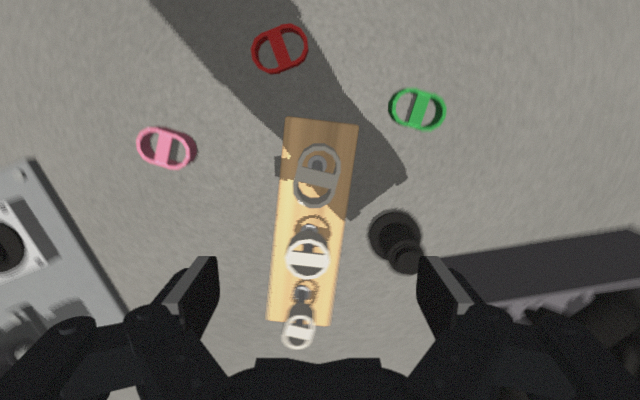

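The large collar is at (318,176) with its bridge running across; the round one is at (307,258) and the small one at (297,331). Next I'll fit its silhouette for pose.

Add to h.py:
```python
from scipy.optimize import minimize
def stad(L,W,n=60):
    a=np.linspace(0,2*np.pi,n,endpoint=False);r=W/2;h=(L-W)/2
    return np.c_[r*np.cos(a)+h*np.sign(np.cos(a)),r*np.sin(a)]
def elli(L,W,n=60):
    a=np.linspace(0,2*np.pi,n,endpoint=False);return np.c_[L/2*np.cos(a),W/2*np.sin(a)]
def sil(c,p,z0,L=.06,W=.04,H=.024,shape=stad):
    q=shape(L,W);C,S=np.cos(p[2]),np.sin(p[2]);xy=q@np.array([[C,S],[-S,C]])+p[:2]
    return cv2.convexHull(proj(c,np.vstack([np.c_[xy,np.full(len(xy),z)] for z in (z0,z0+H)])).astype(np.float32))[:,0]
def fit(c,region,p0,z0,shape=stad):
    k,_=cv2.findContours(region.astype(np.uint8),cv2.RETR_EXTERNAL,cv2.CHAIN_APPROX_NONE)
    hull=cv2.convexHull(max(k,key=cv2.contourArea));m=np.zeros((3200,5120),np.uint8)
    f=lambda x:cv2.fillPoly(np.zeros((3200,5120),np.uint8),[np.int32(x*8+4)],1)
    x,y,w,h=cv2.boundingRect(hull);sl=np.s_[max(0,(y-30)*8):(y+h+30)*8,max(0,(x-30)*8):(x+w+30)*8]
    R=cv2.resize(cv2.fillPoly(np.zeros(region.shape,np.uint8),[hull],1),(5120,3200),interpolation=cv2.INTER_NEAREST)[sl]
    def cost(p):
        M=f(sil(c,p,z0,shape=shape))[sl];return 1-(M&R).sum()/(M|R).sum()
    r=minimize(cost,p0,method="Nelder-Mead",options=dict(initial_simplex=np.array(p0)+np.array([[0,0,0],[.008,0,0],[0,.008,0],[0,0,.3]]),maxiter=80));return r.x,r.fun
```

Run:
```python
from h import *
import pickle
w=pickle.load(open("w2.pkl","rb"))
for c in [w,viewer.read_camera("scene"),viewer.read_camera("side")]:
    rs=nets.outline_of("collar",c)
    pr=proj(c,[.42,.325,.082])[0]
    for r in rs:
        b=r["box"];ce=np.array([b[0]+b[2],b[1]+b[3]])/2
        if np.hypot(*(ce-pr))<20:
            for sh in (stad,elli): print(b,pr,sh.__name__,fit(c,r["region"],[.42,.325,0.],.07,sh))
            break
print("rack row ang",[onz(w,u,v,.094)[:2].round(4) for u,v in [(318,174),(307,260),(298,333)]])
print("rim ends(top,bot), bridge", [onz(w,u,v,.094)[:2].round(4) for u,v in [(318,144),(317,208),(297,172),(338,180)]])
```

```text
[293.5, 144.1, 342.1, 208.1] [316.92455211 178.12583042] stad (array([ 0.41735124,  0.32414358, -0.43376492]), np.float64(0.05063087381285525))
[293.5, 144.1, 342.1, 208.1] [316.92455211 178.12583042] elli (array([ 0.41698768,  0.32415329, -0.63053547]), np.float64(0.12109338730942787))
[403.2, 263.0, 430.0, 279.5] [418.50407087 272.49642709] stad (array([ 0.41795057,  0.32642152, -0.4359131 ]), np.float64(0.04776571819692965))
[403.2, 263.0, 430.0, 279.5] [418.50407087 272.49642709] elli (array([ 0.41773235,  0.32640368, -0.50705969]), np.float64(0.0807181578554732))
[258.0, 161.6, 274.3, 170.2] [268.06144536 165.46215848] stad (array([ 0.41583727,  0.32816407, -0.45065345]), np.float64(0.11645308334050053))
[258.0, 161.6, 274.3, 170.2] [268.06144536 165.46215848] elli (array([ 0.41493531,  0.32845431, -0.48402218]), np.float64(0.09452825136124254))
rack row ang [array([0.4136, 0.3271]), array([0.4992, 0.3018]), array([0.5837, 0.2772])]
rim ends(top,bot), bridge [array([0.386 , 0.3316]), array([0.4464, 0.3207]), array([0.4085, 0.308 ]), array([0.4223, 0.3447])]
```

To row units: 0.264 rad / 1.5708 = 0.1681.

>>> creep_tool --pt "0.001 -0.002 0.03 0 0 0.0828" --pt "0.001 -0.002 0.07 0 0 0.1681" --pt "0.001 -0.002 0.07 0 0 0.1681" --aperture 0.062 --clamp_n 40

```text
clock: 3.58
tcp_pos: [0.417, 0.3213, 0.1887]
orientation: [-0.002, 0.216, 0.976, -0.002]
wrist_force: [0.0, -0.4, 0.4]
finger_gap: 0.0621
grip_force: 0.0
```

Run:
```python
from h import *
import pickle
w=pickle.load(open("w2.pkl","rb"))
for z in (.0,.02): print("sleeve_b",onz(w,394,234,z))
c=viewer.read_camera("wrist");save(c,"w3.png")
for r in nets.outline_of("collar",c):
    b=r["box"];ce=np.array([b[0]+b[2],b[1]+b[3]])/2
    if np.hypot(*(ce-proj(c,[.417,.325,.082])[0]))<35: print(b,fit(c,r["region"],[.417,.325,-.42],.07))
p,R=tool();print(p,R.as_matrix().round(3)); print("tcp pix at rim",proj(c,[p[0],p[1],.094]),proj(c,[.417,.325,.094]))
```

```text
sleeve_b [0.52712264 0.40774247 0.        ]
sleeve_b [0.5182387  0.40425589 0.02      ]
[296.5, 156.4, 353.5, 240.2] (array([ 0.41683497,  0.32413927, -0.41773225]), np.float64(0.024945846125076))
[0.41915555 0.32280479 0.19213388] [[-0.907  0.42   0.   ]
 [ 0.42   0.907  0.   ]
 [-0.     0.    -1.   ]]
tcp pix at rim [[322.83229559 203.20013815]] [[324.32135374 199.43315135]]
```

View pics/w3.png

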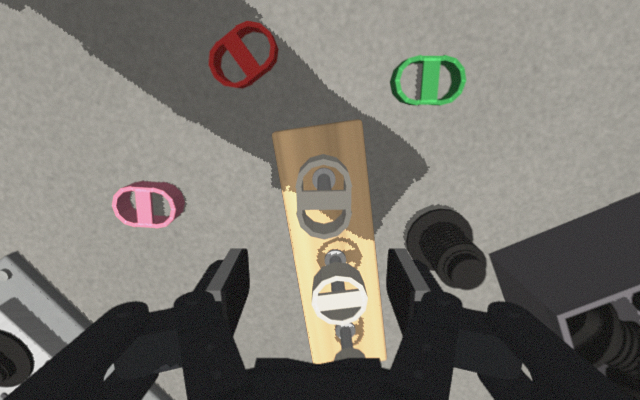

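The collar is at (325,197), centred between the fingers with its long axis vertical in the picture. Descending now.

>>> creep_tool --pt "0.0026 0 0.03 0 0 0" --pt "0.0026 0 0.07 0 0 0" --pt "0.0026 0 0.1 0 0 0" --pt "0.0026 0 0.117 0 0 0" --pt "0.0026 0 0.117 0 0 0"

```text
clock: 4.3
tcp_pos: [0.417, 0.3244, 0.0749]
orientation: [0.0, 0.215, 0.977, 0.0]
wrist_force: [0.4, -0.1, 0.2]
finger_gap: 0.0617
grip_force: 0.0
```

>>> creep_tool --pt "0 0 0 0 0 0" --pt "0 0 0 0 0 0" --pt "0 0 0 0 0 0" --pt "0 0 0 0 0 0" --aperture 0.03 --clamp_n 40

```text
clock: 4.8
tcp_pos: [0.4178, 0.325, 0.0764]
orientation: [0.002, 0.216, 0.976, 0.001]
wrist_force: [-0.7, -1.0, 6.6]
finger_gap: 0.0392
grip_force: 40.4
```

Run:
```python
from h import *
print(tool()[0])
```

```text
[0.4178194  0.32502831 0.07636737]
```

>>> creep_tool --pt "0 0 -0.02 0 0 0" --pt "0 0 -0.06 0 0 0" --pt "0 0 -0.11 0 0 0" --pt "0 0 -0.16 0 0 0" --pt "0 0 -0.18 0 0 0"

```text
clock: 5.42
tcp_pos: [0.4176, 0.3251, 0.2586]
orientation: [0.002, 0.216, 0.976, 0.002]
wrist_force: [-0.0, -0.3, -1.0]
finger_gap: 0.0391
grip_force: 40.8
```

>>> creep_tool --pt "-0.015 -0.025 0 0 0 -0.0509" --pt "-0.04 -0.07 0 0 0 -0.1019" --pt "-0.068 -0.121 0 0 0 -0.1528" --pt "-0.096 -0.172 0 0 0 -0.2037" --pt "-0.124 -0.223 0 0 0 -0.2546" --pt "-0.152 -0.274 0 0 0 -0.3056" --pt "-0.18 -0.323 0 0 0 -0.3565" --pt "-0.191 -0.343 0 0 0 -0.3998"

```text
clock: 6.42
tcp_pos: [0.4453, -0.0701, 0.255]
orientation: [0.001, -0.096, 0.995, -0.001]
wrist_force: [0.6, 0.1, -0.6]
finger_gap: 0.0394
grip_force: 40.7
```

>>> creep_tool --pt "0 0 0 0 0 0" --pt "0 0 0 0 0 0"

```text
clock: 6.68
tcp_pos: [0.445, -0.0667, 0.2547]
orientation: [0.0, -0.096, 0.995, 0.0]
wrist_force: [-0.3, 1.1, -0.6]
finger_gap: 0.0394
grip_force: 40.8
```

Run:
```python
from h import *
import pickle
d={}
for n in ("wrist","scene","side"):
    c=viewer.read_camera(n);d[n]=c
    for l in ("collar","neck_seat","press_pad","lever_grip","catch"):
        d[n+l]=nets.outline_of(l,c);print(n,l,[(round(x["confidence"],2),[int(v) for v in x["box"]]) for x in d[n+l][:3]])
pickle.dump(d,open("d2.pkl","wb"));save(d["wrist"],"w4.png");p,R=tool();print(p,R.as_matrix().round(3),env.get_state()["joint_pos"])
```

```text
wrist collar [(0.75, [269, 191, 368, 339]), (0.72, [498, 113, 555, 163])]
wrist neck_seat [(0.89, [0, 90, 385, 370])]
wrist press_pad [(0.78, [286, 341, 344, 363])]
wrist lever_grip []
wrist catch [(0.67, [2, 253, 142, 323]), (0.25, [0, 90, 385, 369])]
scene collar [(0.59, [375, 228, 393, 252]), (0.55, [310, 151, 321, 172]), (0.53, [424, 247, 445, 265])]
scene neck_seat [(0.55, [234, 152, 349, 258])]
scene press_pad [(0.42, [292, 187, 306, 200])]
scene lever_grip [(0.65, [242, 185, 263, 203]), (0.36, [402, 309, 421, 335]), (0.36, [269, 290, 304, 317])]
scene catch [(0.59, [251, 149, 274, 189])]
side collar [(0.71, [261, 202, 278, 222]), (0.69, [296, 194, 308, 212]), (0.63, [231, 183, 245, 198])]
side neck_seat [(0.85, [276, 186, 402, 321]), (0.66, [355, 240, 377, 274])]
side press_pad [(0.7, [332, 189, 346, 204]), (0.25, [361, 186, 381, 203])]
side lever_grip [(0.75, [278, 183, 402, 328]), (0.5, [358, 238, 376, 276]), (0.48, [374, 187, 396, 207])]
side catch [(0.86, [355, 242, 378, 275])]
[ 0.44508521 -0.06732342  0.25428036] [[-0.981 -0.192  0.   ]
 [-0.192  0.981  0.   ]
 [-0.     0.    -1.   ]] [-3.28794998e-01  6.46248870e-02 -2.05366396e-01  1.30079995e+00
  7.38790723e-06 -5.21825645e-01]
```

View pics/w4.png

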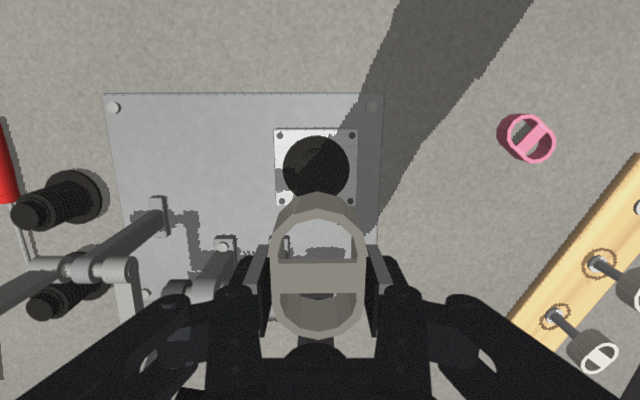

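The held collar is at (318,265) and looks square between the fingers. The flange is at about (316,167), partly hidden behind the collar. The base's front edge runs (105,93) to (384,95). I'll fit the flange circle, the base edge and the collar.

Run:
```python
from h import *
import pickle
d=pickle.load(open("d2.pkl","rb"));c=d["wrist"]
g=c["image"].max(2).astype(int)
m=((g<48)).astype(np.uint8);m[:,:265]=0;m[:,362:]=0;m[:128]=0;m[195:]=0
n,lab,st,ce=cv2.connectedComponentsWithStats(m);i=1+st[1:,4].argmax();print(st[i],g[165,270:362:4])
pts=[]
for v in range(134,194,2):
    xs=np.where(lab[v]==i)[0]
    if len(xs)>15: pts+= [(xs[0]-.5,v),(xs[-1]+.5,v)] if v<185 else []
W=np.array([onz(c,u,v,.042)[:2] for u,v in pts])
from scipy.optimize import least_squares
r=least_squares(lambda p:np.hypot(*(W-p[:2]).T)-.036,[.445,-.067],loss="soft_l1",f_scale=.001);print("seat",r.x,np.abs(r.fun).mean())
r=least_squares(lambda p:np.hypot(*(W-p[:2]).T)-p[2],[.445,-.067,.036],loss="soft_l1",f_scale=.001);print("seat free r",r.x,np.abs(r.fun).mean())
a=onz(c,105,93,.015);b=onz(c,384,95,.015);e=(b-a)[:2];print("edge",a,b,np.hypot(*e),"yaw",np.arctan2(-e[0],e[1]))
a=onz(c,275,128,.036);b=onz(c,357,128,.036);e=(b-a)[:2];print("nest",a,b,np.hypot(*e),"yaw",np.arctan2(-e[0],e[1]))
p,R=tool()
for z in (.246,.248,.250): print("held",z,fit(c,d["wristcollar"][0]["region"],[p[0],p[1],.19],z))
for n in("scene","side"):
    for x in d[n+"collar"]:
        b=x["box"];k=proj(c:=d[n],[*p[:2],.26])[0]
        if abs(k-[(b[0]+b[2])/2,(b[1]+b[3])/2]).max()<15: print(n,b,k,proj(c,[*p[:2],.272]),proj(c,[*p[:2],.248]))
```

```text
[ 283  138   66   57 2371] [174 139 225 189  53  49  48  50  46  37  36  31  32  31  33  30  22  29
  30  27 124 124  97]
seat [ 0.45546989 -0.06570403] 0.0037486713423066664
seat free r [ 0.45360158 -0.06643643  0.03477767] 0.003686343333112275
edge [ 0.41095184 -0.30972251  0.015     ] [ 0.35603949 -0.0120896   0.015     ] 0.30265609576207814 yaw 0.18244524755197283
nest [ 0.41104103 -0.12019092  0.036     ] [ 0.3946932  -0.03568981  0.036     ] 0.08606793102899861 yaw 0.19110198198609177
held 0.246 (array([ 0.44436354, -0.06844937,  0.1868994 ]), np.float64(0.04791065220761881))
held 0.248 (array([ 0.44381404, -0.06845843,  0.19873908]), np.float64(0.023314739383981098))
held 0.25 (array([ 0.44287801, -0.06853861,  0.20926816]), np.float64(0.015728183365069093))
scene [310.4, 151.6, 321.6, 172.5] [319.47169417 161.12484598] [[319.49372499 158.25607506]] [[319.45002099 163.9476214 ]]
side [296.8, 194.2, 308.4, 212.5] [308.16685144 200.26820263] [[307.99744586 197.16430513]] [[308.33370265 203.32268202]]
```

Run:
```python
from h import *
import pickle
from scipy.optimize import least_squares
def circ(c,box,th,z=.042,vmax=1e9):
    l,t,r_,b_=box
    g=cv2.GaussianBlur(c["image"].max(2),(3,3),0)
    m=np.zeros(g.shape,np.uint8);m[t:b_,l:r_]=g[t:b_,l:r_]<th
    n,lab,st,ce=cv2.connectedComponentsWithStats(m);i=1+st[1:,4].argmax()
    k,_=cv2.findContours((lab==i).astype(np.uint8),cv2.RETR_EXTERNAL,cv2.CHAIN_APPROX_NONE)
    h=cv2.convexHull(max(k,key=cv2.contourArea))[:,0].astype(float)
    h=h[(h[:,1]<vmax)&(h[:,1]>t)&(h[:,0]>l)&(h[:,0]<r_-1)]
    ctr=h.mean(0);h+=0.4*(h-ctr)/np.linalg.norm(h-ctr,axis=1)[:,None]
    W=np.array([onz(c,*q,z)[:2] for q in h])
    for f in (.036,None):
        q=least_squares(lambda p:np.hypot(*(W-p[:2]).T)-(f or p[2]),[.445,-.067,.036],loss="soft_l1",f_scale=.001);print(st[i],len(h),q.x.round(4),np.abs(q.fun).mean().round(4))
d=pickle.load(open("d2.pkl","rb"));d1=pickle.load(open("d.pkl","rb"))
for th in (60,80): circ(d["wrist"],(268,120,362,196),th,vmax=186); circ(d1["wrist"],(150,190,245,275),th);circ(d["scene"],(295,190,345,225),th);circ(d1["side"],(295,235,330,265),th)
```

```text
[ 283  137   66   59 3083] 26 [ 0.4461 -0.0696  0.036 ] 0.0005
[ 283  137   66   59 3083] 26 [ 0.4454 -0.0698  0.0353] 0.0002
[ 163  206   66   69 2953] 27 [ 0.4468 -0.0699  0.036 ] 0.0011
[ 163  206   66   69 2953] 27 [ 0.4466 -0.0694  0.0356] 0.001
[309 200  21  16 269] 15 [ 0.4486 -0.0643  0.036 ] 0.0005
[309 200  21  16 269] 15 [ 0.4486 -0.0642  0.0359] 0.0005
[301 242  21  17 287] 15 [ 0.444  -0.0692  0.036 ] 0.0018
[301 242  21  17 287] 15 [ 0.4444 -0.07    0.0342] 0.0004
[ 283  136   67   60 3186] 22 [ 0.4455 -0.0698  0.036 ] 0.0003
[ 283  136   67   60 3186] 22 [ 0.4453 -0.0698  0.0358] 0.0002
[ 163  206   67   69 3264] 28 [ 0.4465 -0.0695  0.036 ] 0.001
[ 163  206   67   69 3264] 28 [ 0.4465 -0.0696  0.0361] 0.001
[309 199  21  18 297] 16 [ 0.4488 -0.0639  0.036 ] 0.0018
[309 199  21  18 297] 16 [ 0.4487 -0.064   0.0378] 0.0003
[301 241  21  18 310] 16 [ 0.4447 -0.0694  0.036 ] 0.0007
[301 241  21  18 310] 16 [ 0.4446 -0.0693  0.0356] 0.0006
```

>>> creep_tool --pt "-0.0018 -0.0014 0.03 0 0 0" --pt "-0.0018 -0.0014 0.08 0 0 0" --pt "-0.0018 -0.0014 0.13 0 0 0" --pt "-0.0018 -0.0014 0.17 0 0 0" --pt "-0.0018 -0.0014 0.187 0 0 0" --pt "-0.0018 -0.0014 0.187 0 0 0"

```text
clock: 8.32
tcp_pos: [0.4459, -0.0679, 0.0661]
orientation: [-0.001, -0.096, 0.995, 0.001]
wrist_force: [0.5, -0.5, 0.1]
finger_gap: 0.0392
grip_force: 40.8
```

Run:
```python
from h import *
c=viewer.read_camera("wrist");p,R=tool();print(p)
o=nets.outline_of("collar",c);print([(round(x["confidence"],2),x["box"]) for x in o[:3]])
for z in(.057,.060,.063):print(z,fit(c,o[0]["region"],[p[0],p[1],.19],z))
im=c["image"].copy()
for q,col in ((.036,(255,0,0)),):
    a=np.linspace(0,6.283,80);P=np.c_[.4458+q*np.cos(a),-.0695+q*np.sin(a),np.full(80,.042)]
    cv2.polylines(im,[np.int32(proj(c,P))],True,col,1)
c=dict(c);c["image"]=im;save(c,"w5.png",(180,100,460,400),2)
```

```text
[ 0.44688471 -0.06824829  0.06717737]
[(0.72, [267.7, 193.1, 369.8, 340.4])]
0.057 (array([ 0.44527357, -0.06989829,  0.19325923]), np.float64(0.06745986213227184))
0.06 (array([ 0.44450575, -0.06983582,  0.20798785]), np.float64(0.02775025026918121))
0.063 (array([ 0.44300214, -0.07002088,  0.20579937]), np.float64(0.020603107110417018))
```

View pics/w5.png

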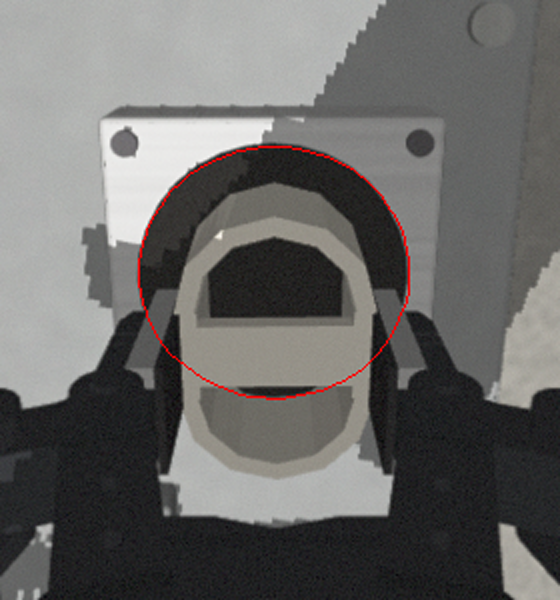

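The flange circle overlays exactly, and the collar at crop (275,350) is centred on it. Lowering it on.

>>> creep_tool --pt "-0.0007 0 0.005 0 0 0" --pt "-0.0007 0 0.01 0 0 0" --pt "-0.0007 0 0.015 0 0 0" --pt "-0.0007 0 0.019 0 0 0" --pt "-0.0007 0 0.019 0 0 0"

```text
clock: 9.05
tcp_pos: [0.4477, -0.0681, 0.0486]
orientation: [-0.0, -0.096, 0.995, -0.0]
wrist_force: [-2.9, -0.2, 5.1]
finger_gap: 0.0391
grip_force: 41.2
```

>>> creep_tool --pt "0 0 0 0 0 0"

```text
clock: 9.18
tcp_pos: [0.4477, -0.0681, 0.0486]
orientation: [-0.0, -0.096, 0.995, -0.0]
wrist_force: [-0.2, 0.5, 4.6]
finger_gap: 0.0394
grip_force: 41.2
```

```bash
python3 -c "from h import *;print(tool()[0])"
```

```text
[ 0.44766015 -0.06811402  0.04858022]
```

>>> creep_tool --pt "0 0 0 0 0 0" --pt "0 0 0 0 0 0" --pt "0 0 0 0 0 0" --aperture 0.06

```text
clock: 9.55
tcp_pos: [0.4478, -0.0682, 0.0482]
orientation: [-0.0, -0.096, 0.995, 0.0]
wrist_force: [-0.1, -0.0, -0.6]
finger_gap: 0.0599
grip_force: 0.0
```

>>> creep_tool --pt "0 0 -0.03 0 0 0" --pt "0 0 -0.08 0 0 0" --pt "0 0 -0.14 0 0 0" --pt "0 0 -0.2 0 0 0" --pt "0 0 -0.21 0 0 0" --pt "0 0 -0.21 0 0 0"

```text
clock: 10.3
tcp_pos: [0.4482, -0.0683, 0.2586]
orientation: [0.001, -0.096, 0.995, -0.0]
wrist_force: [-0.3, -0.0, -0.6]
finger_gap: 0.0601
grip_force: 0.0
```

Run:
```python
from h import *
import pickle
c=viewer.read_camera("wrist");p,R=tool();print(p)
for o in nets.outline_of("collar",c)[:3]:
    print(o["confidence"],o["box"],proj(c,[.4458,-.0695,.054])[0]); print(fit(c,o["region"],[.4458,-.0695,.19],.042)) if o["box"][0]<400 else 0
save(c,"w6.png",(0,80,420,380),1.9)
d={"wrist":c}
for n in ("scene","side"):
    c=viewer.read_camera(n);d[n]=c
    for o in nets.outline_of("collar",c)[:5]:
        b=o["box"];k=proj(c,[.4458,-.0695,.054])[0]
        if abs(k-[(b[0]+b[2])/2,(b[1]+b[3])/2]).max()<12: print(n,b,fit(c,o["region"],[.4458,-.0695,.19],.042))
    for l in ("catch","catch_tip","lever_grip"):
        r=nets.outline_of(l,c);d[n+l]=r;print(n,l,[(round(x["confidence"],2),[int(v) for v in x["box"]]) for x in r[:3]])
pickle.dump(d,open("d3.pkl","wb"))
```

```text
[ 0.44745475 -0.06804361  0.25734186]
0.94 [298.0, 140.3, 339.9, 200.6] [318.35373149 168.80205385]
(array([ 0.44664352, -0.07005751,  0.20613361]), np.float64(0.04874604892523604))
0.58 [499.8, 111.7, 555.9, 159.5] [318.35373149 168.80205385]
scene [307.4, 197.2, 326.7, 214.8] (array([ 0.44786431, -0.06738961,  0.14575222]), np.float64(0.06724604644536258))
scene catch [(0.77, [251, 147, 273, 189])]
scene catch_tip [(0.52, [250, 152, 272, 189]), (0.33, [240, 165, 257, 189])]
scene lever_grip [(0.51, [239, 181, 262, 202]), (0.36, [398, 312, 425, 337])]
side [300.8, 237.6, 319.4, 256.5] (array([ 0.44546306, -0.06850614,  0.13757649]), np.float64(0.0583135872392071))
side catch [(0.91, [355, 240, 380, 277])]
side catch_tip [(0.8, [355, 242, 379, 276])]
side lever_grip [(0.54, [375, 188, 394, 202])]
```

View pics/w6.png

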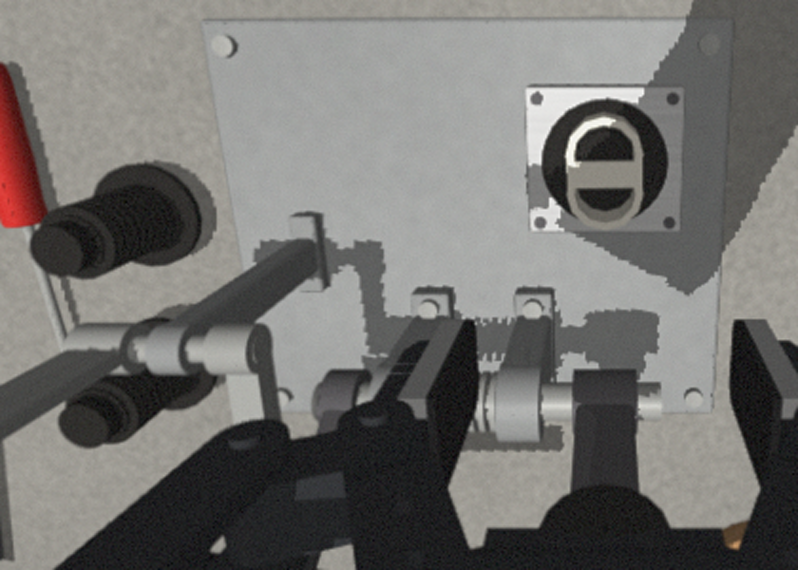

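The collar sits square over the neck at crop (604,170). To its left, the catch hub is at crop (165,350) and the shaft end at (650,400). Now I'll locate the catch tip and the grip numerically.

Run:
```python
from h import *
import pickle
d=pickle.load(open("d3.pkl","rb"));w,s,sd=d["wrist"],d["scene"],d["side"]
yaw=.19;o=np.array([.4458,-.0695]);X=np.array([np.cos(yaw),np.sin(yaw)]);Y=np.array([-X[1],X[0]])
pf=lambda P:np.r_[(P[:2]-o)@X,(P[:2]-o)@Y,P[2:]].round(4)
for n,u,v,z in [("hub",165,350,.151),("hubL",128,345,.151),("hubR",190,350,.151)]:
    P=onz(w,u/1.9,80+v/1.9,z);print(n,P.round(4),pf(P))
for n,u,v in [("shaftend",652,400),("shaftmid",560,402)]:
    P=onz(w,u/1.9,80+v/1.9,.095);print(n,P.round(4),pf(P))
print("tip scene",pf(onz(s,254.4,151.2,.223)))
def pca(r):
    ys,xs=np.nonzero(r["region"]);P=np.c_[xs,ys].astype(float);m=P.mean(0);u,sv,vt=np.linalg.svd(P-m,full_matrices=False);t=(P-m)@vt[0];return m,m+vt[0]*t.min(),m+vt[0]*t.max(),len(xs)
for n,c in (("scene",s),("side",sd)):
    g=pca(d[n+"lever_grip"][0]);print(n,"grip",[x.round(1) if i<3 else x for i,x in enumerate(g)],[pf(onz(c,*x,.245)) for x in g[:3]])
    k=d[n+"catch"][0]["region"];ys,xs=np.nonzero(k)
    for v in range(ys.min(),ys.min()+16,2): print(v,xs[ys==v].min(),xs[ys==v].max(),end="; ")
    print()
g=[pca(d[n+"lever_grip"][0])[0] for n in("scene","side")]
T=tri([(s,*g[0]),(sd,*g[1])]);print("grip tri",T,pf(T))
```

```text
hub [ 0.5415 -0.2456  0.151 ] [ 0.0607 -0.191   0.151 ]
hubL [ 0.5422 -0.2616  0.151 ] [ 0.0584 -0.2068  0.151 ]
hubR [ 0.5393 -0.2348  0.151 ] [ 0.0606 -0.18    0.151 ]
shaftend [ 0.5576 -0.0218  0.095 ] [0.1188 0.0257 0.095 ]
shaftmid [ 0.5683 -0.0704  0.095 ] [ 0.1201 -0.0241  0.095 ]
tip scene [ 0.0572 -0.2082  0.223 ]
scene grip [array([253. , 194.1]), array([241.1, 186.8]), array([264.8, 201.3]), 210] [array([ 0.2013, -0.081 ,  0.245 ]), array([ 0.2013, -0.126 ,  0.245 ]), array([ 0.2013, -0.0374,  0.245 ])]
151 252 253; 153 251 256; 155 251 257; 157 251 257; 159 251 257; 161 251 258; 163 251 258; 165 251 259; 
side grip [array([385. , 194.9]), array([375.7, 186.3]), array([393.4, 202.7]), 198] [array([ 0.1995, -0.0836,  0.245 ]), array([ 0.1989, -0.0412,  0.245 ]), array([ 0.1999, -0.1199,  0.245 ])]
242 376 377; 244 372 379; 246 369 379; 248 366 378; 250 357 375; 252 354 373; 254 354 373; 256 354 374; 
grip tri [ 0.65824136 -0.11236261  0.24330136] [ 0.2005 -0.0822  0.2433]
```

>>> creep_tool --pt "-0.02 -0.04 -0.025 0 0 0" --pt "-0.042 -0.09 -0.025 0 0 0" --pt "-0.064 -0.14 -0.025 0 0 0" --pt "-0.086 -0.185 -0.025 0 0 0" --pt "-0.098 -0.209 -0.025 0 0 0" --pt "-0.098 -0.209 -0.025 0 0 0" --aperture 0

```text
clock: 11.65
tcp_pos: [0.5847, -0.2561, 0.2818]
orientation: [-0.001, -0.096, 0.995, 0.0]
wrist_force: [-0.4, 1.2, -0.0]
finger_gap: -0.0005
grip_force: 0.0
```

Run:
```python
from h import *
c=viewer.read_camera("wrist");p,R=tool();print(p,R.as_matrix().round(3).tolist())
import pickle;pickle.dump(c,open("w7.pkl","wb"))
yaw=.19;o=np.array([.4458,-.0695]);X=np.array([np.cos(yaw),np.sin(yaw)]);Y=np.array([-X[1],X[0]])
pf=lambda P:np.r_[(P[:2]-o)@X,(P[:2]-o)@Y,P[2:]].round(4)
print("tcp",pf(p))
for r in nets.outline_of("catch",c)[:2]:
    print(r["confidence"],r["box"]);ys,xs=np.nonzero(r["region"])
    for v in range(ys.min(),ys.max()+1,10): print(v,xs[ys==v].min(),xs[ys==v].max(),end="; ")
W=lambda x,y,z:[*(o+x*X+y*Y),z]
print("\nmodel top",proj(c,[W(.059+a,-.208+b,.223) for a in(-.004,.004) for b in(-.012,.012)]).round(0).tolist(),"pivot",proj(c,[W(.059,-.208,.151)]))
save(c,"w7.png")
```

```text
[ 0.58409042 -0.25485612  0.2823144 ] [[-0.982, -0.191, -0.001], [-0.191, 0.982, 0.001], [0.001, 0.001, -1.0]]
tcp [ 0.1008 -0.2081  0.2823]
0.83 [291.6, 124.8, 394.8, 224.6]
126 373 393; 136 291 396; 146 291 396; 156 371 390; 166 371 389; 176 370 389; 186 371 389; 196 369 388; 206 369 388; 216 369 388; 
model top [[302.0, 145.0], [343.0, 145.0], [302.0, 159.0], [342.0, 159.0]] pivot [[321.04783909 138.67615827]]
```

View pics/w7.png

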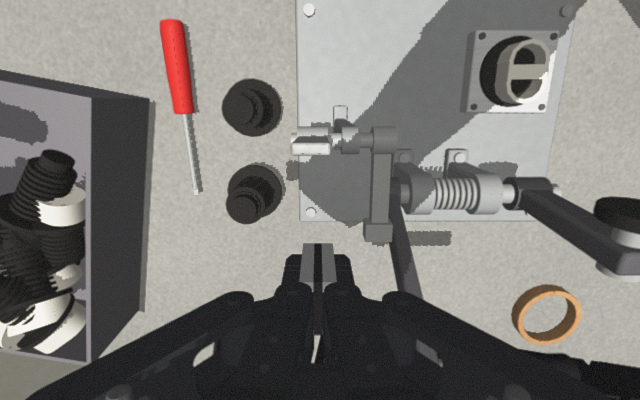

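The tab's top is at (311,147), about 6 mm farther right (−y) than I modelled. I'll shift over, descend behind it and then sweep it over.

>>> creep_tool --pt "0 -0.0065 0.03 0 0 0" --pt "0 -0.0065 0.065 0 0 0" --pt "0 -0.0065 0.082 0 0 0" --pt "0 -0.0065 0.082 0 0 0"

```text
clock: 12.25
tcp_pos: [0.584, -0.2591, 0.2005]
orientation: [-0.001, -0.097, 0.995, 0.001]
wrist_force: [0.0, -0.1, 1.5]
finger_gap: -0.0001
grip_force: 0.0
```

>>> creep_tool --pt "0.015 0 0 0 0 0" --pt "0.03 0 0 0 0 0" --pt "0.042 0 0 0 0 0" --pt "0.054 0 0.002 0 0 0" --pt "0.064 0 0.008 0 0 0" --pt "0.071 0 0.017 0 0 0" --pt "0.078 0 0.023 0 0 0" --pt "0.078 0 0.024 0 0 0"

```text
clock: 13.25
tcp_pos: [0.5079, -0.2756, 0.1764]
orientation: [-0.001, -0.096, 0.995, 0.001]
wrist_force: [0.4, 0.4, -0.2]
finger_gap: 0.0001
grip_force: 0.0
```

Run:
```python
from h import *
p,R=tool();print(p)
import pickle
for n in("side","scene"):
    c=viewer.read_camera(n)
    print(n,[(round(x["confidence"],2),[int(v) for v in x["box"]]) for x in nets.outline_of("catch",c)[:2]])
    yaw=.19;o=np.array([.4458,-.0695]);X=np.array([np.cos(yaw),np.sin(yaw)]);Y=np.array([-X[1],X[0]])
    for th in (0,.7,1.15): print(th,proj(c,[[*(o+(.058-.072*np.sin(th))*X-.2145*Y),.151+.072*np.cos(th)]]).round(0))
```

```text
[ 0.50786243 -0.27561171  0.17635151]
side [(0.51, [350, 268, 374, 279])]
0 [[372. 253.]]
0.7 [[357. 265.]]
1.15 [[350. 275.]]
scene [(0.49, [252, 147, 272, 177])]
0 [[253. 151.]]
0.7 [[263. 146.]]
1.15 [[268. 148.]]
```

Units first: turns go in shares of pi/2 rad. So 0.32 rad / 1.5708 = 0.2037.

>>> creep_tool --pt "-0.004 0 -0.03 0 0 0" --pt "-0.004 0 -0.08 0 0 0" --pt "-0.004 0 -0.134 0 0 0" --pt "-0.03 0.02 -0.134 0 0 0.0955" --pt "-0.07 0.05 -0.134 0 0 0.2037" --pt "-0.11 0.08 -0.134 0 0 0.3183" --pt "-0.15 0.11 -0.134 0 0 0.4329" --pt "-0.177 0.14 -0.134 0 0 0.5475" --aperture 0.06

```text
clock: 14.45
tcp_pos: [0.6572, -0.1028, 0.3109]
orientation: [0.0, 0.33, 0.944, 0.0]
wrist_force: [-1.0, 0.5, -0.1]
finger_gap: 0.0604
grip_force: 0.0
```

Run:
```python
from h import *
yaw=.19;o=np.array([.4458,-.0695]);X=np.array([np.cos(yaw),np.sin(yaw)]);Y=np.array([-X[1],X[0]])
for n in("side","scene"):
    c=viewer.read_camera(n)
    for r in nets.outline_of("catch",c)[:2]: print(n,round(r["confidence"],2),[int(v) for v in r["box"]])
    for th in (.7,1.0,1.15): print(th,proj(c,[[*(o+(.058-.072*np.sin(th)+e*np.cos(th))*X+(-.2145+b)*Y),.151+.072*np.cos(th)+e*np.sin(th)] for e in (-.004,.004) for b in (-.012,.012)]).round(0).tolist())
p,R=tool();print(p,R.as_matrix().round(3).tolist())
```

```text
side 0.69 [350, 231, 378, 279]
0.7 [[359.0, 270.0], [353.0, 263.0], [361.0, 268.0], [355.0, 261.0]]
1.0 [[354.0, 276.0], [349.0, 269.0], [356.0, 274.0], [350.0, 267.0]]
1.15 [[352.0, 279.0], [347.0, 272.0], [354.0, 277.0], [348.0, 270.0]]
scene 0.74 [254, 146, 274, 178]
0.7 [[261.0, 145.0], [267.0, 148.0], [260.0, 145.0], [265.0, 148.0]]
1.0 [[264.0, 146.0], [270.0, 149.0], [263.0, 145.0], [269.0, 148.0]]
1.15 [[265.0, 147.0], [271.0, 150.0], [265.0, 146.0], [270.0, 149.0]]
[ 0.65605396 -0.10353376  0.31096436] [[-0.788, 0.616, -0.0], [0.616, 0.788, -0.0], [0.0, -0.0, -1.0]]
```

To row units: 0.717 rad / 1.5708 = 0.4565.

>>> creep_tool --pt "0 0 0 0 0 0.1146" --pt "0 0 0 0 0 0.2292" --pt "0 0 0 0 0 0.3438" --pt "0 0 0 0 0 0.4565" --pt "0 0 0 0 0 0.4565"

```text
clock: 15.28
tcp_pos: [0.6551, -0.1058, 0.3117]
orientation: [0.0, 0.638, 0.77, -0.0]
wrist_force: [-0.3, 0.3, 0.0]
finger_gap: 0.0601
grip_force: 0.0
```

Run:
```python
from h import *
yaw=.19;o=np.array([.4458,-.0695]);X=np.array([np.cos(yaw),np.sin(yaw)]);Y=np.array([-X[1],X[0]])
pf=lambda P:np.r_[(P[:2]-o)@X,(P[:2]-o)@Y,P[2:]].round(4)
c=viewer.read_camera("wrist");p,R=tool();print(p,pf(p),R.as_matrix().round(3).tolist(),env.get_state()["joint_pos"])
W=lambda x,y,z:[*(o+x*X+y*Y),z]
for e in(-.011,.011): print("model",proj(c,[W(.2+e,-.0825+b,.245) for b in(-.04,0,.04)]).round(0).tolist())
g=c["image"].max(2)
for r in nets.outline_of("lever_grip",c)[:3]:
    print(r["confidence"],r["box"]);ys,xs=np.nonzero(r["region"])
    for v in range(ys.min(),ys.max()+1,8): print(v,xs[ys==v].min(),xs[ys==v].max(),end="; ")
for v in (250,290): print(v,g[v,230:410:6])
```

```text
[ 0.65522688 -0.10552549  0.31166887] [ 0.1989 -0.0749  0.3117] [[-0.189, 0.982, 0.0], [0.982, 0.189, -0.0], [-0.0, 0.0, -1.0]] [-2.80447629e-01  5.04372094e-01  5.27936857e-01  1.59392808e+00
 -1.50817615e-04  1.10066309e+00]
model [[304.0, 277.0], [303.0, 223.0], [302.0, 163.0]]
model [[335.0, 277.0], [336.0, 223.0], [337.0, 163.0]]
0.66 [301.7, 169.6, 335.1, 283.5]
166 309 326; 174 301 334; 182 303 335; 190 303 335; 198 302 335; 206 302 335; 214 303 335; 222 303 335; 230 303 335; 238 303 335; 246 303 334; 254 303 334; 262 303 334; 270 303 333; 278 304 333; 250 [133 111 112  34 105  93  67  62  62  60  73 223 227  33  43  41  39  31
 214 216 215 214 207 204 216 206  64  82 113 174]
290 [ 36  37  33  34 215  65  71  50  61  69  97  99  68 136 225 231 208  77
 210 205 214 212 208 207 216 211  30  36  39  39]
```

>>> creep_tool --pt "0 0.001 0.03 0 0 0" --pt "0 0.001 0.06 0 0 0" --pt "0 0.001 0.088 0 0 0" --pt "0 0.001 0.088 0 0 0" --aperture 0.06

```text
clock: 15.88
tcp_pos: [0.6549, -0.1041, 0.2209]
orientation: [-0.002, 0.637, 0.771, -0.001]
wrist_force: [-1.1, -0.3, 0.5]
finger_gap: 0.0599
grip_force: 0.0
```

>>> creep_tool --pt "0 0 0 0 0 0" --pt "0 0 0 0 0 0" --pt "0 0 0 0 0 0" --pt "0 0 0 0 0 0" --pt "0 0 0 0 0 0" --aperture 0.01 --clamp_n 80

```text
clock: 16.5
tcp_pos: [0.6558, -0.1049, 0.2252]
orientation: [0.0, 0.638, 0.77, -0.001]
wrist_force: [-5.0, -1.4, 3.1]
finger_gap: 0.02
grip_force: 78.0
```

```bash
python3 -c "
from h import *
p,R=tool();print(p);s=env.get_state();print(s['finger_gap'],s['grip_force'],s['wrist_force'])"
```

```text
[ 0.65575168 -0.10488651  0.22516093]
0.02003789779417108 77.96460270881653 [-4.9525577  -1.40325966  3.05721251]
```

>>> creep_tool --pt "0 -0.0154 -0.0072 0 0 0" --pt "0 -0.0396 -0.0151 0 0 0" --pt "0 -0.0647 -0.0193 0 0 0" --pt "0 -0.0902 -0.0197 0 0 0" --pt "0 -0.1154 -0.0163 0 0 0" --pt "0 -0.1399 -0.0091 0 0 0" --pt "0 -0.163 0.0016 0 0 0" --pt "0 -0.1774 0.0107 0 0 0"

```text
clock: 17.5
tcp_pos: [0.4833, -0.1387, 0.2153]
orientation: [0.004, 0.638, 0.77, 0.001]
wrist_force: [4.2, -3.0, 5.5]
finger_gap: 0.0198
grip_force: 79.5
```

```bash
python3 -c "
from h import *
p,R=tool();s=env.get_state();print(p,s['finger_gap'],s['grip_force'],s['wrist_force'])
c=viewer.read_camera('side');print([(round(x['confidence'],2),[int(v) for v in x['box']]) for x in nets.outline_of('lever_grip',c)[:3]])"
```

```text
[ 0.48327049 -0.13873711  0.21532406] 0.01982709078969039 79.49165940284729 [ 4.2228392  -3.01517096  5.54665026]
[(0.54, [332, 217, 345, 232]), (0.25, [306, 212, 377, 258])]
```

>>> creep_tool --pt "0 -0.0134 0.0104 0 0 0" --pt "0 -0.0257 0.0221 0 0 0" --pt "0 -0.0368 0.035 0 0 0" --pt "0 -0.0466 0.0489 0 0 0" --pt "0 -0.0533 0.0607 0 0 0" --pt "0 -0.059 0.0727 0 0 0" --pt "0 -0.061 0.0775 0 0 0" --pt "0 -0.061 0.0775 0 0 0"

```text
clock: 18.6
tcp_pos: [0.424, -0.1505, 0.141]
orientation: [0.005, 0.638, 0.77, -0.0]
wrist_force: [-7.9, 1.0, 34.0]
finger_gap: 0.0195
grip_force: 83.2
```

Create lv.py:
```python
from h import *
p,R=tool();s=env.get_state();print(p.round(4),s['finger_gap'],s['grip_force'],s['wrist_force'].round(1) if hasattr(s['wrist_force'],'round') else s['wrist_force'])
yaw=.19;o=np.array([.4458,-.0695]);X=np.array([np.cos(yaw),np.sin(yaw)]);Y=np.array([-X[1],X[0]])
g=np.array([(p[:2]-o)@X-.120,p[2]+.0205-.095]);print("grip rel shaft",g,"r",np.hypot(*g),"theta",.49-np.arctan2(g[0],g[1]))
L={}
for n in("side","scene"):
    c=viewer.read_camera(n);r=nets.outline_of("lever_grip",c);print(n,[(round(x["confidence"],2),[int(v) for v in x["box"]]) for x in r[:2]])
    print("model down",proj(c,[[*(o-.036*X+(-.086+b)*Y),.161] for b in(-.04,.04)]).round(0).tolist())
    print("pad",[(round(x["confidence"],2),[int(v) for v in x["box"]]) for x in nets.outline_of("press_pad",c)[:2]])
```

```bash
python3 lv.py
```

```text
[ 0.424  -0.1505  0.141 ] 0.019486885746122583 83.18098783493042 [-7.9  1.  34. ]
grip rel shaft [-0.1566673   0.06652347] r 0.17020580685645864 theta 1.6592508085919548
side []
model down [[322.0, 260.0], [307.0, 240.0]]
pad []
scene []
model down [[294.0, 159.0], [314.0, 170.0]]
pad [(0.5, [321, 203, 326, 207])]
```

>>> creep_tool --pt "0 0 0 0 0 0" --pt "0 0 0 0 0 0" --pt "0 0 0 0 0 0" --pt "0 0 0 0 0 0"

```text
clock: 19.4
tcp_pos: [0.424, -0.1505, 0.141]
orientation: [0.005, 0.638, 0.77, -0.0]
wrist_force: [-9.0, 0.3, 34.4]
finger_gap: 0.0201
grip_force: 83.2
```

```bash
python3 lv.py | head -2
```

Run:
```python
from h import *
for n in("scene","side"):
    c=viewer.read_camera(n)
    for l in("collar","catch"):
        for r in nets.outline_of(l,c)[:6]:
            b=r["box"];print(n,l,round(r["confidence"],2),[int(v) for v in b]) 
    print("exp collar",proj(c,[.4458,-.0695,.054]))
```

```text
[ 0.424  -0.1505  0.141 ] 0.02010098359705291 83.18566560745239 [-9.   0.3 34.4]
grip rel shaft [-0.15668883  0.06650626] r 0.17021889543241853 theta 1.6593933328908952
scene collar 0.73 [446, 290, 467, 314]
scene collar 0.66 [376, 231, 392, 249]
scene collar 0.58 [311, 205, 326, 212]
scene collar 0.49 [426, 248, 445, 261]
scene catch 0.55 [252, 148, 272, 178]
exp collar [[318.54443218 203.76930669]]
side collar 0.71 [232, 184, 247, 199]
side collar 0.61 [244, 156, 256, 170]
side collar 0.56 [262, 201, 278, 222]
side catch 0.94 [350, 232, 375, 278]
side catch 0.7 [277, 216, 403, 322]
exp collar [[311.17267583 247.12118669]]
```

The lever is on its stop and steady, the catch is still over, and the collar is visible under the pad where I placed it.

```bash
python3 -c "from workcell import env;print(env.hand_in())"
```

```text
the job is handed in; nothing more can be done
None
```

I handed the job in at about 20 s: the large oval collar is seated over the neck, the catch is flipped to roughly 1.1 rad, and the lever is held by its grip at about 1.659 rad, on its stop; hand-in returned no verdict, and the pad's force on the collar was not measured directly.

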